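# Load a power supply into the sliding-door test box and lock it

## Task

Put the power supply with the slotted metal case into the empty left-hand bay (seen from the robot) of the test box, ready for its load test: slide the lower door in under its neighbour, set the supply down gently so that it stands flat on the bay floor, top side up, then shut both doors fully and flip the cam lever down flat to lock them. Leave the other things on the bench where they are.

Things in the scene. Friction and masses are not known exactly. Their poses are not given: they have to be found in the camera images.
- testbox: Grey steel test box, 240 mm deep (x) by 420 wide (y), fixed to the bench, two clear sliding doors lying flat on a double aluminium track on top. Origin: centre of its underside. x points from its front (robot's side) to its back, y to its left, z up. Side walls 70 mm high, tracks along front and back 87. Right-hand bay (y below 0): two fixed ribbed load resistors. Left-hand bay: empty.
- bay (a point): On the floor of the empty left-hand bay, 14 mm above the bench, turned as the test box: centre of the opening left when the lower door is fully open, which is 216 mm (box x) by 155 mm (box y). The bay is 52 mm high below the lower door; a 54 mm high partition bounds it 92 mm to the right of this point.
- lower_door (a joint): Slide of the lower door, m: 0 shut (over the left-hand bay), grows as it slides to the right (box -y) beneath the upper door; about 0.155 fully open, its pull against the edge of the shut upper door. An upper door that stands ajar is pushed shut by it on the way. Takes about 3 N, stays where left. 5 mm panel, top 71 mm above the bench.
- lower_pull (a point): Middle of the bar of the lower door's pull: a bow handle of 12 mm round bar, 90 mm long along box x, its middle 111.5 mm above the bench (40 mm above its own door, 29 mm above the upper door), 25 mm in from the door's outer (left) edge. Turned as the test box.
- upper_door (a joint): Slide of the upper door, m: 0 shut (over the right-hand bay), growing as it slides to the left (box +y) above the lower door; at the start it may stand ajar. Stiff to about 3 N, stays where left. Panel 5 mm thick, its top 82 mm above the bench.
- upper_pull (a point): Middle of the bar of the upper door's pull, made as the lower one, 111.5 mm above the bench, 25 mm in from the upper door's outer (right) edge.
- cam_lever (a joint): Hinge of the cam lever in the middle of the box's front rail, rad, level axis along box y: 0 locked (lever flat, pointing to the box's back, tongue down between the doors), grows as it is raised over towards the robot, to 2.1; starts raised (free). Takes 1.5 N at its grip, stays where left. The tongue goes down only when both doors are shut to within about 2 mm.
- lever_grip (a point): Middle of the black paddle grip of the cam lever, 18 mm wide (box y) by 12 mm thick by 34 mm long, 77 mm from the lever's pivot; the lever ends 94 mm from the pivot. With the lever flat the grip is 112 mm above the bench.
- lever_pivot (a point): The cam lever's pivot, on the middle of the box's front rail, 112 mm above the bench; its steel cheeks reach 122 mm high, 13 mm either side of the pivot along box x and 15 mm along box y. Turned as the test box.
- supply_mid (a point): Centre (half-way up) of the power supply: a bare aluminium box with dark slots in its top and sides and a black screw-terminal block at one end, 120 mm long (its x, terminals at +x), 54 mm wide (its y), 44 mm high (its z, up), 0.3 to 0.6 kg. It starts upright on the bench at any angle.
- heat_sink: Bystander: finned aluminium heat sink, 100 x 60 x 42 mm. Origin: centre of its underside.
- plug_meter: Bystander: white plastic plug-in energy meter, 88 x 62 x 46 mm. Origin: centre of its underside.
- multimeter: Bystander: dark hand-held multimeter lying on its back, 165 x 80 x 41 mm. Origin: centre of its underside.
- solder_reel: Bystander: reel of solder wire standing on its flange, 60 mm across, 50 mm high. Origin: centre of its underside.
- screwdriver: Bystander: screwdriver lying down, 190 mm long.
- pen_tin: Bystander: open steel tin, 72 mm across, 95 mm high. Origin: centre of its underside.
- capacitor: Bystander: black can capacitor standing upright amid the loose things, 35 mm across, 50 mm high. Origin: centre of its underside.
Things that resemble listed ones, but are neither listed nor needed, are in the scene too. What is shaped like the part that bears supply_mid but blue or red is not meant.

How it is judged:
By the outcome, as a careful person would: the job done as asked, in the order asked, and still so for the second after the job is handed in, with the robot touching nothing.
It also fails if it takes over 72 s, if anything falls off the work surface, if the arm or the gripper's body presses on something with over 40 N, if the wrist force passes 120 N, or if a joint passes its speed limit or range.

## Robot

A 6-joint arm with a two-finger parallel gripper is mounted at the origin on the work surface. World frame = base frame: x ahead of the robot, y to its left, z up, the work surface at z = 0. Lengths are in m, angles in degrees, forces in N, time in s.
With the tool pointing down it reaches from about 0.25 to 0.725 m from the base axis. Payload 9.7 kg.
Tool frame: the origin (TCP) lies at the very end of the fingers, on their centre line; the grasp point (between the pads) lies grasp_offset behind it (grasp_offset is the distance from the TCP to the grasp point, in m); z points along the fingers, y is the line along which they close (so a half turn about z gives the same grasp; the last joint's range is limited). The gripper opens to 85 mm and grips with 20 to 120 N. Pads are 22 mm wide; open, the fingers measure 114 mm over their backs; the gripper's body (76 mm by 85 mm) begins 54 mm behind the grasp point. The pads swing forward as they close: fully open they stand 13 mm farther back than shut.
Start: joints at [-66.578, 4.979, 10.078, 95.1, 0, 90], TCP at [0.219, -0.505, 0.231] pointing down, gripper open.
Joint ranges: [-179.16, 179.16], [-48.56, 103.87], [-65.8, 70.77], [-126.05, 130.52], [-82.76, 87.17], [-180, 180]. Speed limits (degrees/s): [127.2, 127.2, 147.25, 180, 180, 180].

## Interface

Orientations are given as [roll, pitch, yaw] about the fixed x, y, z axes, in that order (R = Rz(yaw) Ry(pitch) Rx(roll)).
In Python, from workcell import get_obs, camera, calibration, job_done, recognise, cut_out, mark_of, grasp_offset gives the robot as it stands.
- The arm moves only by the tool servo_tool, never from a script. Its argument "moves" is a list of rows, each a list of 3 entries, a list of its own where there are three numbers: the turn, a rotation vector about the tool's x, y, z in degrees, then the shift along the tool's x, y, z in m, then the opening in per cent of the stroke, from 0 (shut) to 100 (fully open). In form: [[[ax, ay, az], [x, y, z], claw], ...]. A call has 1 to 12 rows; each row shifts and turns the commanded pose from where the row before left it, along the tool's axes as they then stand; what a row does not reach is not made up. A row lasts 1/10 s, in which the tool goes at most 50 mm and 8.59 degrees, less where a joint would pass 70% of its speed; a pose out of reach is approached as far as the arm can. A call is refused whole if a number of a shift passes 0.05 or a number of a turn 8.59, either way. A call with a gripper value outside its range is refused whole. The fingers move at their own pace and stop on an object; "force" is the grip in N (left out, the last holds). Time passes only in rows, so rows that do not move let the fingers close. It gives the time, the measured TCP pose, the force, the opening and the grip force at its end, in the units of the state.
- get_obs(): the state, without advancing time (a new reading comes with each control period).
- camera(name): name is "side" or "top" or "wrist"; returns (picture, depth): 400x640x3 uint8, red, green, blue; 400x640 float32, m along the optical axis (not along the pixel's ray), 0 where there is no reading.
- calibration(name): a dict with "camera_matrix" (3x3 intrinsics, pixels), "R" (3x3) and "t" (3): a world point X has camera coordinates R X + t. Camera axes: x right, y down, z forward; pixel columns grow to the right and rows downward; lengths in m; the calibration is good to about 2 mm. The wrist camera is an equidistant fisheye: a pixel r from the principal point sees the ray r / f radians off the axis. A picture is of the moment at which its call begins: read the wrist's pose just before it. calibration takes no time and is no camera call; for the wrist camera it gives the pose at the moment of the call.
- job_done(): hands the job in; it is judged then, once.
Trained networks look in the newest picture that a camera, given by its name, has taken for a name from the list of things; names that differ only in an ending like _2 or _b are one class to them, and where a whole thing is asked for, a point or a joint stands for the part that bears it (a point fixed in the world has none). Each returns a list of dicts, best first, with "score" (0 to 1); they miss things now and then, are a little off and sometimes report something else, mostly with a low value. They report only what shows in the picture. A call takes as long as a camera call. They do not tell look-alikes from the thing itself.
- recognise(name, camera): "xyz" ([x, y, z] in m, in the coordinates of the camera as it stood for that picture, good to about 4 mm: the middle of the surface that is visible of it).
- cut_out(name, camera): "mask" (400x640 bool, what is visible of it).
- mark_of(name, camera): "xyz" ([x, y, z] in m, in the coordinates of the camera as it stood for that picture, good to about 4 mm: a listed point, or the origin of a listed thing).
The state is a dict: "time": time; "q": joint angles; "qd": joint speeds; "joint_efforts": joint torques, N m; "ee_pos": TCP position; "tcp_rot": TCP orientation; "wrist_force": force on the tool from outside, world axes, zero at the start; "torque": the same for the moment, N m; "opening": finger opening in m; "grasp_force": force on a finger pad.
Only numpy, scipy, OpenCV 4.12 (cv2) and the standard library are available. Lean on these libraries where they do the work, as an engineer would, in place of code of your own. Each camera call takes 0.05 s, during which the arm holds its last target. There are 200 camera calls.

## Working session

There is one attempt and no reset: what is moved stays moved. The work goes in short steps, Python scripts to look and compute and a tool call to move; the robot and the scene stay as the last step left them, time stands still between calls to the robot, and variables do not carry over. Pictures are saved under pics/ and viewed, at most 10 in all, crops included, and the job is handed in when it is done.

Besides the shell and the picture viewer there is one more tool, called after "Emit:" by a JSON object that holds its "name" and its "arguments", one argument or row to a line. servo_tool: Moves the arm, as the interface text tells. Its arguments: {"type":"object","properties":{"moves":{"type":"array"},"force":{"type":"number"}},"required":["moves"]}

```bash
mkdir -p pics; ls
cat > h.py <<'E'
import numpy as np, cv2
from workcell import *
def cal(c):
    k=calibration(c); return np.array(k["camera_matrix"]),np.array(k["R"]),np.array(k["t"])
def w(c,p):
    K,R,t=cal(c); return R.T@(np.array(p)-t)
def save(c,n):
    im,d=camera(c); cv2.imwrite(f"pics/{n}.png",cv2.cvtColor(im,cv2.COLOR_RGB2BGR)); return im,d
def cloud(c,d):
    K,R,t=cal(c); v,u=np.mgrid[:400,:640]
    P=np.stack([(u-K[0,2])/K[0,0]*d,(v-K[1,2])/K[1,1]*d,d],-1); return (P-t)@R
E
python3 - <<'E'
from h import *
print(get_obs(), grasp_offset)
for c in ("top","side"):
    im,d=save(c,c+"0"); np.save(f"pics/{c}.npy",d)
    for n in ["testbox","bay","lower_pull","upper_pull","lever_grip","lever_pivot","supply_mid"]:
        print(c,n,[(round(r["score"],2),w(c,r["xyz"]).round(3).tolist()) for r in mark_of(n,c)[:3]])
E
```

```text
pics
{'time': 0.0, 'q': array([-6.65773299e+01,  5.00981333e+00,  1.00332806e+01,  9.50999952e+01,
        2.59682470e-04,  8.99978402e+01]), 'qd': array([-0.07247444, -0.07222298,  0.04504451, -0.04752422, -0.02117213,
       -0.02877636]), 'joint_efforts': array([-5.24559189e-03, -5.20389318e+01,  4.64802647e+01,  1.64346228e-02,
       -1.80424149e-04, -6.05327244e-06]), 'ee_pos': array([ 0.21853627, -0.50445656,  0.23058491]), 'tcp_rot': array([-1.79923472e+02, -2.62567021e-04,  2.34248296e+01]), 'wrist_force': array([ 0.10659118, -0.00182358,  0.58912383]), 'torque': array([-0.01613214, -0.03542104, -0.03820556]), 'grasp_force': 0.0, 'opening': 0.08495463457856049} 0.0187
top testbox []
top bay [(0.95, [0.559, -0.049, 0.016]), (0.62, [0.417, 0.214, -0.003])]
top lower_pull [(0.7, [0.555, -0.02, 0.11]), (0.69, [0.328, -0.272, 0.003]), (0.18, [0.416, 0.215, -0.001])]
top upper_pull [(0.93, [0.614, -0.32, 0.114])]
top lever_grip [(0.66, [0.432, -0.201, 0.186])]
top lever_pivot [(0.61, [0.449, -0.196, 0.113])]
top supply_mid [(0.9, [0.45, 0.573, 0.023]), (0.87, [0.616, 0.237, 0.022])]
side testbox [(0.76, [0.582, -0.172, -0.001]), (0.73, [0.774, 0.203, -0.001])]
side bay [(0.86, [0.554, -0.048, 0.018]), (0.36, [0.555, -0.022, 0.116])]
side lower_pull [(0.63, [0.555, -0.026, 0.114])]
side upper_pull [(0.97, [0.608, -0.315, 0.112])]
side lever_grip [(0.68, [0.433, -0.2, 0.182])]
side lever_pivot [(0.67, [0.454, -0.193, 0.111])]
side supply_mid [(0.77, [0.449, 0.57, 0.023]), (0.75, [0.609, 0.234, 0.015]), (0.71, [0.337, 0.432, 0.025])]
```

View pics/top0.png

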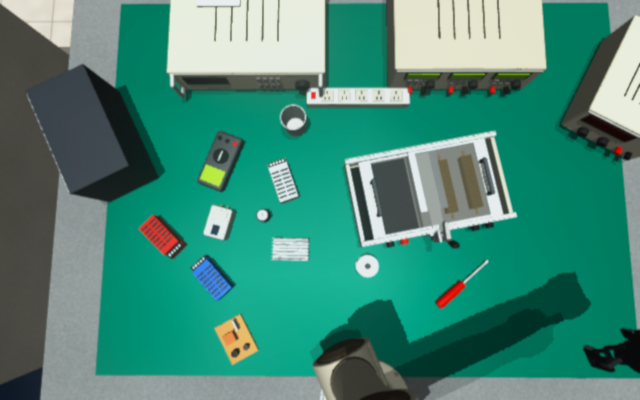

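View pics/side0.png

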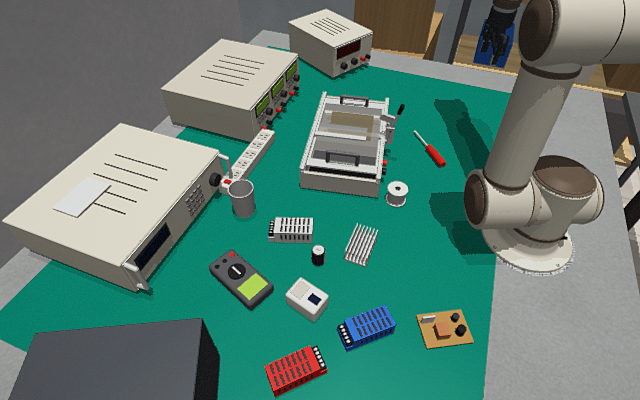

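Run:
```python
from h import *
for c in ("top","side"):
    im,d=camera(c); P=cloud(c,d); hsv=cv2.cvtColor(im,cv2.COLOR_RGB2HSV)
    for i,r in enumerate(cut_out("supply_mid",c)):
        m=r["mask"]; q=P[m&(d>0)]; t=q[(q[:,2]>.036)&(q[:,2]<.056)]
        if len(t)<20: print(c,i,len(t)); continue
        (cx,cy),(a,b),ang=cv2.minAreaRect((t[:,:2]*1000).astype(np.float32))
        v,u=np.nonzero(m)
        print(c,i,round(r["score"],2),"px",u.mean().round(),v.mean().round(),"rect",np.round([cx,cy,a,b,ang],1),"z",np.median(t[:,2]).round(3),"hsv",np.median(hsv[m],0),"rgb",im[m].mean(0).round())
    # box yaw from the high rails / pull bars
    for n in ("lower_pull","upper_pull","lever_grip","testbox"):
        for r in cut_out(n,c)[:2]:
            q=P[r["mask"]&(d>0)]
            if n!="testbox": q=q[(q[:,2]>.1)]
            else: q=q[q[:,2]>.03]
            if len(q)<10: continue
            (cx,cy),(a,b),ang=cv2.minAreaRect((q[:,:2]*1000).astype(np.float32))
            print(c,n,round(r["score"],2),np.round([cx,cy,a,b,ang],1),"z",np.percentile(q[:,2],[5,50,95]).round(3), len(q))
```

```text
top 0 0.7 px 283.0 181.0 rect [611.6 234.9 118.9  54.3  19.9] z 0.044 hsv [ 92.  19. 195.] rgb [172. 189. 188.]
top 1 0.66 px 162.0 237.0 rect [450.7 572.6 120.4  55.8  46.1] z 0.044 hsv [  2.  167.5 160. ] rgb [151.  63.  55.]
top 2 0.6 px 211.0 278.0 rect [337.5 428.8 116.6  56.2  43.4] z 0.044 hsv [107. 184. 197.] rgb [ 60. 116. 185.]
top 3 0.45 px 428.0 190.0 rect [ 570.  -166.8  247.2  412.6   10.9] z 0.048 hsv [ 83.  17. 136.] rgb [138. 144. 139.]
top lower_pull 0.71 [553.1 -22.3  99.8  11.8  11.3] z [0.112 0.116 0.12 ] 173
top upper_pull 0.65 [ 548.4 -272.    75.   227.    54.7] z [0.109 0.116 0.124] 204
top lever_grip 0.63 [ 454.3 -191.1   68.6   18.5   15.3] z [0.123 0.161 0.203] 223
top testbox 0.71 [ 561.  -173.2  284.7  421.4   11. ] z [0.063 0.081 0.093] 13349
side 0 0.7 px 295.0 370.0 rect [449.1 573.  117.8  55.6  46.1] z 0.043 hsv [  1. 194. 162.] rgb [153.  56.  52.]
side 1 0.58 px 291.0 230.0 rect [609.1 236.7 116.8  58.7  20.7] z 0.043 hsv [ 38.    7.  112.5] rgb [135. 136. 133.]
side lower_pull 0.75 [551.6 -21.  100.3  15.2  10.5] z [0.105 0.114 0.118] 149
side upper_pull 0.9 [ 551.3 -274.3   73.9  214.8   55.1] z [0.103 0.113 0.12 ] 120
side upper_pull 0.27 [551.6 -21.  100.3  15.2  10.5] z [0.105 0.114 0.118] 149
side lever_grip 0.71 [ 453.7 -193.4   67.1   24.4   10.2] z [0.12  0.154 0.197] 208
side testbox 0.84 [ 559.3 -172.1  284.2  427.2   10.8] z [0.047 0.079 0.115] 6819
```

The top picture shows the silver slotted supply at (283,181), with terminals at its upper end, and its red and blue look-alikes at (162,237) and (211,278). The box is centred near (430,190), the lower pull at about (376,193) and the upper pull at about (487,172). The side picture agrees, with the lever raised towards the robot at (400,108). Next I'll refine the box frame.

Run:
```python
from h import *
im=cv2.imread("pics/top0.png"); cv2.imwrite("pics/crop0.png",cv2.resize(im[120:260,335:525],None,fx=4,fy=4,interpolation=cv2.INTER_CUBIC))
d=np.load("pics/top.npy"); P=cloud("top",d).reshape(-1,3); 
P=P[(P[:,0]>.4)&(P[:,0]<.72)&(P[:,1]>-.42)&(P[:,1]<.06)]
a=np.radians(11.0); ex=np.array([np.cos(a),np.sin(a)]); ey=np.array([-np.sin(a),np.cos(a)])
for s in (10.5,11,11.5):
    a=np.radians(s);ex=np.array([np.cos(a),np.sin(a)]); ey=np.array([-np.sin(a),np.cos(a)])
    q=P[(P[:,2]>.083)&(P[:,2]<.092)]; X=q[:,:2]@ex;Y=q[:,:2]@ey
    h,e=np.histogram(X,np.arange(.40,.70,.004)); print(s,len(q),[(round(e[i],3),int(h[i])) for i in range(len(h)) if h[i]>25], np.percentile(Y,[.5,99.5]).round(3))
a=np.radians(11);ex=np.array([np.cos(a),np.sin(a)]); ey=np.array([-np.sin(a),np.cos(a)])
# height profile along box y at mid
X=P[:,:2]@ex;Y=P[:,:2]@ey
for x0 in (.49,.53,.57):
    print(x0,[(round(y,3),int(1000*np.median(P[(abs(X-x0)<.01)&(abs(Y-y)<.004),2]))) for y in np.arange(-.51,-.0,.008)+.0+.0 if ((abs(X-x0)<.01)&(abs(Y-y)<.004)).any()])
for n,p in dict(bay=(.557,-.0485),lp=(.554,-.0215),up=(.611,-.3175),lg=(.4325,-.2005),lpv=(.4515,-.1945)).items(): print(n,np.round([np.dot(p,ex),np.dot(p,ey)],3))
```

```text
10.5 3338 [(np.float64(0.42), 116), (np.float64(0.424), 212), (np.float64(0.428), 210), (np.float64(0.432), 114), (np.float64(0.436), 30), (np.float64(0.44), 39), (np.float64(0.444), 39), (np.float64(0.448), 38), (np.float64(0.452), 43), (np.float64(0.456), 37), (np.float64(0.46), 40), (np.float64(0.464), 35), (np.float64(0.468), 35), (np.float64(0.472), 40), (np.float64(0.476), 45), (np.float64(0.48), 38), (np.float64(0.484), 43), (np.float64(0.488), 35), (np.float64(0.492), 46), (np.float64(0.496), 30), (np.float64(0.5), 40), (np.float64(0.504), 42), (np.float64(0.508), 47), (np.float64(0.512), 38), (np.float64(0.516), 44), (np.float64(0.52), 39), (np.float64(0.524), 44), (np.float64(0.528), 39), (np.float64(0.532), 39), (np.float64(0.536), 34), (np.float64(0.54), 39), (np.float64(0.544), 41), (np.float64(0.548), 43), (np.float64(0.552), 41), (np.float64(0.556), 39), (np.float64(0.56), 38), (np.float64(0.564), 41), (np.float64(0.568), 43), (np.float64(0.572), 34), (np.float64(0.576), 45), (np.float64(0.58), 46), (np.float64(0.584), 34), (np.float64(0.588), 37), (np.float64(0.592), 
[... 7197 characters left out ...]
.23), 71), (np.float64(-0.222), 70), (np.float64(-0.214), 70), (np.float64(-0.206), 70), (np.float64(-0.198), 71), (np.float64(-0.19), 71), (np.float64(-0.182), 71), (np.float64(-0.174), 70), (np.float64(-0.166), 71), (np.float64(-0.158), 71), (np.float64(-0.15), 71), (np.float64(-0.142), 70), (np.float64(-0.134), 116), (np.float64(-0.126), 115), (np.float64(-0.118), 70), (np.float64(-0.11), 70), (np.float64(-0.102), 16), (np.float64(-0.094), 14), (np.float64(-0.086), 13), (np.float64(-0.078), 70), (np.float64(-0.07), 66), (np.float64(-0.062), 0), (np.float64(-0.054), 0), (np.float64(-0.046), 0)]
bay [ 0.538 -0.154]
lp [ 0.54  -0.127]
up [ 0.539 -0.428]
lg [ 0.386 -0.279]
lpv [ 0.406 -0.277]
```

View pics/crop0.png

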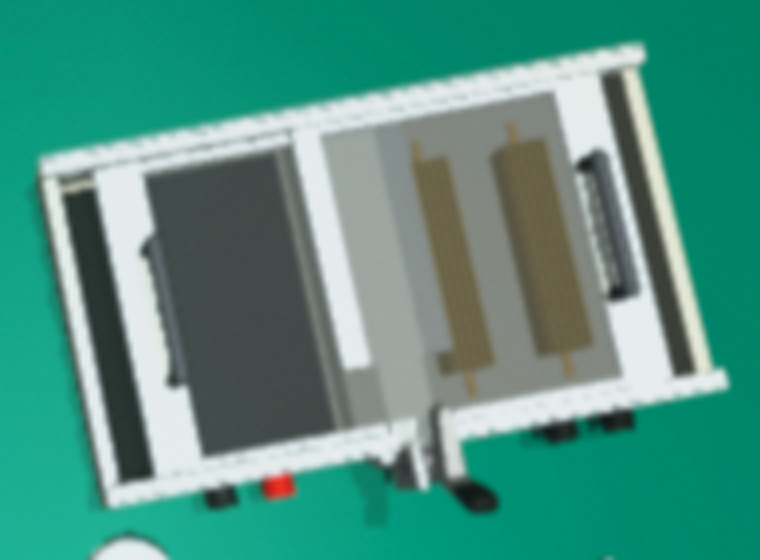

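Add to h.py:
```python
A=np.radians(11.0); EX=np.array([np.cos(A),np.sin(A)]); EY=np.array([-np.sin(A),np.cos(A)])
def bx(X,Y): return X*EX+Y*EY      # world xy from box-turned coordinates (box centre .540,-.277)
def plan(xy,z,yaw,n):
    o=get_obs(); p=o["ee_pos"]; y0=o["tcp_rot"][2]
    turn=(y0-yaw+180)%360-180; a=np.radians(yaw)
    d=np.array([*xy,z])-p; s=np.array([d@[np.cos(a),np.sin(a),0],d@[np.sin(a),-np.cos(a),0],-d[2]])
    print("t",round(o["time"],2),"pos",p.round(4),"rot",o["tcp_rot"].round(1),"q",o["q"].round(0),"F",o["wrist_force"].round(1),"open",round(o["opening"],4),"grip",round(o["grasp_force"],1))
    print("turn_z",round(turn,2),"shift(tool, after turn)",s.round(4),"per row",(s/n).round(4)); return s
```

```text
(no output)
```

Emit:
{"name": "servo_tool", "arguments": {
  "moves": [
    [[0, 0, 6.2], [0, 0, -0.015], 50],
    [[0, 0, 6.2], [0, 0, -0.015], 50],
    [[0, 0, 0], [0.034, -0.033, 0], 50],
    [[0, 0, 0], [0.034, -0.033, 0], 50],
    [[0, 0, 0], [0.034, -0.033, 0], 50],
    [[0, 0, 0], [0.034, -0.033, 0], 50],
    [[0, 0, 0], [0.034, -0.033, 0], 50],
    [[0, 0, 0], [0.034, -0.033, 0], 50],
    [[0, 0, 0], [0.034, -0.033, 0], 50],
    [[0, 0, 0], [0.034, -0.033, 0], 50],
    [[0, 0, 0], [0.034, -0.033, 0], 50],
    [[0, 0, 0], [0.034, -0.033, 0], 50]
  ],
  "force": 40
}}

```text
time: 2.6
ee_pos: [0.4901, -0.1139, 0.2615]
tcp_rot: [180.0, -0.0, 11.0]
wrist_force: [0.9, -1.1, -0.2]
opening: 0.0426
grasp_force: 0.0
```

```bash
python3 -c "
from h import *
plan(bx(.540,-.129),.094,11,4)"
```

```text
t 2.6 pos [ 0.4901 -0.1139  0.2615] rot [180.  -0.  11.] q [-13.  -1.   8.  98.  -0. 156.] F [ 0.9 -1.1 -0.2] open 0.0426 grip 0.0
turn_z 0.03 shift(tool, after turn) [ 0.0807 -0.0763  0.1675] per row [ 0.0202 -0.0191  0.0419]
```

Emit:
{"name": "servo_tool", "arguments": {
  "moves": [
    [[0, 0, 0], [0.027, -0.0254, 0.015], 50],
    [[0, 0, 0], [0.027, -0.0254, 0.02], 50],
    [[0, 0, 0], [0.027, -0.0254, 0.025], 50],
    [[0, 0, 0], [0, 0, 0.035], 50],
    [[0, 0, 0], [0, 0, 0.035], 50],
    [[0, 0, 0], [0, 0, 0.028], 50],
    [[0, 0, 0], [0, 0, 0.01], 50],
    [[0, 0, 0], [0, 0, 0], 0],
    [[0, 0, 0], [0, 0, 0], 0],
    [[0, 0, 0], [0, 0, 0], 0],
    [[0, 0, 0], [0, 0, 0], 0]
  ],
  "force": 40
}}

```text
time: 3.7
ee_pos: [0.5548, -0.0254, 0.0949]
tcp_rot: [180.0, -0.1, 11.0]
wrist_force: [-3.4, 0.7, 4.2]
opening: 0.0106
grasp_force: 39.4
```

Emit:
{"name": "servo_tool", "arguments": {
  "moves": [
    [[0, 0, 0], [0, 0.008, 0], 0],
    [[0, 0, 0], [0, 0.016, 0], 0],
    [[0, 0, 0], [0, 0.016, 0], 0],
    [[0, 0, 0], [0, 0.016, 0], 0],
    [[0, 0, 0], [0, 0.016, 0], 0],
    [[0, 0, 0], [0, 0.016, 0], 0],
    [[0, 0, 0], [0, 0.016, 0], 0],
    [[0, 0, 0], [0, 0.012, 0], 0],
    [[0, 0, 0], [0, 0.003, 0], 0],
    [[0, 0, 0], [0, 0, 0], 0]
  ]
}}

```text
time: 4.7
ee_pos: [0.5778, -0.1434, 0.0949]
tcp_rot: [179.9, -0.1, 11.0]
wrist_force: [-0.5, -1.0, 5.0]
opening: 0.0107
grasp_force: 40.0
```

Emit:
{"name": "servo_tool", "arguments": {
  "moves": [
    [[0, 0, 0], [0, 0.002, 0], 0],
    [[0, 0, 0], [0, 0.002, 0], 0]
  ]
}}

```text
time: 4.9
ee_pos: [0.5783, -0.1461, 0.0949]
tcp_rot: [-180.0, -0.1, 11.0]
wrist_force: [-2.4, 5.0, 6.5]
opening: 0.0104
grasp_force: 40.1
```

Emit:
{"name": "servo_tool", "arguments": {
  "moves": [
    [[0, 0, 0], [0, 0.002, 0], 0],
    [[0, 0, 0], [0, 0.001, 0], 0]
  ]
}}

```text
time: 5.1
ee_pos: [0.5787, -0.1482, 0.0949]
tcp_rot: [-179.9, -0.1, 11.1]
wrist_force: [-3.3, 12.8, 7.8]
opening: 0.0105
grasp_force: 40.4
```

Emit:
{"name": "servo_tool", "arguments": {
  "moves": [
    [[0, 0, 0], [0, 0.0015, 0], 0],
    [[0, 0, 0], [0, 0, 0], 0]
  ]
}}

```text
time: 5.3
ee_pos: [0.5788, -0.1484, 0.0949]
tcp_rot: [-179.7, -0.1, 11.1]
wrist_force: [-4.1, 15.5, 8.3]
opening: 0.0105
grasp_force: 40.5
```

Emit:
{"name": "servo_tool", "arguments": {
  "moves": [
    [[0, 0, 0], [0, -0.003, 0], 0],
    [[0, 0, 0], [0, 0, 0], 45],
    [[0, 0, 0], [0, 0, 0], 45],
    [[0, 0, 0], [0, 0, -0.03], 45],
    [[0, 0, 0], [0, 0, -0.05], 90],
    [[0, 0, 0], [0, 0, -0.05], 90]
  ]
}}

```text
time: 5.9
ee_pos: [0.5774, -0.1479, 0.2242]
tcp_rot: [-180.0, 0.1, 11.0]
wrist_force: [1.7, -0.2, 1.6]
opening: 0.0662
grasp_force: 0.0
```

```bash
cat >> h.py <<'E'
def rows(xy,z,yaw,n,turn):
    "straight line while turning by `turn` about tool z over n rows"
    o=get_obs(); p=o["ee_pos"]; d=(np.array([*xy,z])-p)/n; a0=o["tcp_rot"][2]; out=[]
    for i in range(n):
        a=np.radians(a0-turn/n*i)
        out.append([[0,0,round(turn/n,2)],[round(float(d@[np.cos(a),np.sin(a),0]),4),round(float(d@[np.sin(a),-np.cos(a),0]),4),round(float(-d[2]),4)],90])
    print(o["time"],p,o["tcp_rot"]); [print(r) for r in out]
E
python3 -c "
from h import *
rows([.6105,.2355],.25,-160,22,-188.9)"
```

```text
5.9 [ 0.57744288 -0.14794633  0.22421596] [-1.79973366e+02  7.79237070e-02  1.10002148e+01]
[[0, 0, -8.59], [0.0048, -0.0168, -0.0012], 90]
[[0, 0, -8.59], [0.0073, -0.0159, -0.0012], 90]
[[0, 0, -8.59], [0.0096, -0.0147, -0.0012], 90]
[[0, 0, -8.59], [0.0116, -0.0131, -0.0012], 90]
[[0, 0, -8.59], [0.0135, -0.0112, -0.0012], 90]
[[0, 0, -8.59], [0.015, -0.009, -0.0012], 90]
[[0, 0, -8.59], [0.0162, -0.0067, -0.0012], 90]
[[0, 0, -8.59], [0.017, -0.0042, -0.0012], 90]
[[0, 0, -8.59], [0.0174, -0.0016, -0.0012], 90]
[[0, 0, -8.59], [0.0175, 0.001, -0.0012], 90]
[[0, 0, -8.59], [0.0171, 0.0036, -0.0012], 90]
[[0, 0, -8.59], [0.0164, 0.0061, -0.0012], 90]
[[0, 0, -8.59], [0.0153, 0.0085, -0.0012], 90]
[[0, 0, -8.59], [0.0139, 0.0107, -0.0012], 90]
[[0, 0, -8.59], [0.0121, 0.0126, -0.0012], 90]
[[0, 0, -8.59], [0.0101, 0.0143, -0.0012], 90]
[[0, 0, -8.59], [0.0079, 0.0156, -0.0012], 90]
[[0, 0, -8.59], [0.0054, 0.0166, -0.0012], 90]
[[0, 0, -8.59], [0.0029, 0.0173, -0.0012], 90]
[[0, 0, -8.59], [0.0003, 0.0175, -0.0012], 90]
[[0, 0, -8.59], [-0.0023, 0.0173, -0.0012], 90]
[[0, 0, -8.59], [-0.0049, 0.0168, -0.0012], 90]
```

Emit:
{"name": "servo_tool", "arguments": {
  "moves": [
    [[0, 0, -8.59], [0.005, -0.017, -0.001], 90],
    [[0, 0, -8.59], [0.007, -0.016, -0.001], 90],
    [[0, 0, -8.59], [0.01, -0.015, -0.001], 90],
    [[0, 0, -8.59], [0.012, -0.013, -0.001], 90],
    [[0, 0, -8.59], [0.0135, -0.011, -0.001], 90],
    [[0, 0, -8.59], [0.015, -0.009, -0.001], 90],
    [[0, 0, -8.59], [0.016, -0.007, -0.001], 90],
    [[0, 0, -8.59], [0.017, -0.004, -0.001], 90],
    [[0, 0, -8.59], [0.0175, -0.0015, -0.001], 90],
    [[0, 0, -8.59], [0.0175, 0.001, -0.001], 90],
    [[0, 0, -8.59], [0.017, 0.0035, -0.001], 90],
    [[0, 0, -8.59], [0.0165, 0.006, -0.001], 90]
  ]
}}

```text
time: 7.1
ee_pos: [0.5967, 0.0626, 0.2353]
tcp_rot: [180.0, 0.0, 114.4]
wrist_force: [-0.6, -0.7, 0.3]
opening: 0.0769
grasp_force: 0.0
```

Emit:
{"name": "servo_tool", "arguments": {
  "moves": [
    [[0, 0, -8.59], [0.0155, 0.0085, -0.001], 90],
    [[0, 0, -8.59], [0.014, 0.0105, -0.001], 90],
    [[0, 0, -8.59], [0.012, 0.0125, -0.001], 90],
    [[0, 0, -8.59], [0.01, 0.0145, -0.001], 90],
    [[0, 0, -8.59], [0.008, 0.0155, -0.001], 90],
    [[0, 0, -8.59], [0.0055, 0.0165, -0.001], 90],
    [[0, 0, -8.59], [0.003, 0.0175, -0.001], 90],
    [[0, 0, -8.59], [0.0005, 0.0175, -0.001], 90],
    [[0, 0, -8.59], [-0.0025, 0.0175, -0.001], 90],
    [[0, 0, -8.59], [-0.005, 0.017, -0.001], 90],
    [[0, 0, 0], [0, 0, 0], 90]
  ]
}}

```text
time: 8.2
ee_pos: [0.6111, 0.2388, 0.2448]
tcp_rot: [180.0, -0.0, -159.7]
wrist_force: [-0.2, -0.3, 0.2]
opening: 0.0769
grasp_force: 0.0
```

Run:
```python
from h import *
print(get_obs()["ee_pos"],get_obs()["tcp_rot"])
K,R,t=cal("wrist"); im,d=save("wrist","w1"); 
v,u=np.mgrid[:400,:640]; X=(u-K[0,2])/K[0,0]; Y=(v-K[1,2])/K[1,1]; th=np.hypot(X,Y); s=np.where(th>1e-6,np.tan(np.minimum(th,1.4))/np.maximum(th,1e-6),1)
P=(np.stack([X*s*d,Y*s*d,d],-1)-t)@R
for r in cut_out("supply_mid","wrist"):
    q=P[r["mask"]&(d>0)]; q=q[(q[:,2]>.036)&(q[:,2]<.054)]
    vv,uu=np.nonzero(r["mask"])
    if len(q)>50: print(r["score"],uu.mean(),vv.mean(),np.round(cv2.minAreaRect((q[:,:2]*1000).astype(np.float32))[0],1),cv2.minAreaRect((q[:,:2]*1000).astype(np.float32))[1:],np.median(q[:,2]))
print([w("wrist",r["xyz"]).round(4) for r in mark_of("supply_mid","wrist")])
# doors from top camera
im,d=save("top","top1"); Q=cloud("top",d).reshape(-1,3); X=Q[:,:2]@EX; Y=Q[:,:2]@EY
print([(round(float(y),3),int(1000*np.median(Q[(abs(X-.48)<.012)&(abs(Y-y)<.003),2]))) for y in np.arange(-.49,-.06,.006)])
```

```text
[0.61108266 0.23878535 0.2447655 ] [ 1.79988702e+02 -1.03193148e-02 -1.59703646e+02]
0.93 523.6829472509071 36.656154060842866 [344.7 432.3] ((106.85232543945312, 55.88580322265625), 42.71391677856445) 0.04349538156117249
0.84 565.3773642464918 146.5210494203783 [452.7 571.8] ((118.48954772949219, 57.053707122802734), 46.067569732666016) 0.04365699512537841
0.57 318.1123805567096 162.1537183215621 [613.1 234.6] ((118.96820068359375, 53.60171127319336), 19.248233795166016) 0.0437761740350357
[array([0.4546, 0.5694, 0.0264]), array([0.6158, 0.2335, 0.0196]), array([0.343 , 0.4289, 0.0219])]
[(-0.49, 67), (-0.484, 69), (-0.478, 81), (-0.472, 82), (-0.466, 82), (-0.46, 83), (-0.454, 82), (-0.448, 85), (-0.442, 82), (-0.436, 83), (-0.43, 81), (-0.424, 82), (-0.418, 82), (-0.412, 82), (-0.406, 81), (-0.4, 82), (-0.394, 83), (-0.388, 83), (-0.382, 81), (-0.376, 82), (-0.37, 82), (-0.364, 81), (-0.358, 81), (-0.352, 82), (-0.346, 82), (-0.34, 81), (-0.334, 80), (-0.328, 81), (-0.322, 82), (-0.316, 82), (-0.31, 82), (-0.304, 80), (-0.298, 82), (-0.292, 82), (-0.286, 81), (-0.28, 77), (-0.274, 77), (-0.268, 80), (-0.262, 72), (-0.256, 72), (-0.25, 72), (-0.244, 71), (-0.238, 44), (-0.232, 67), (-0.226, 15), (-0.22, 15), (-0.214, 13), (-0.208, 14), (-0.202, 15), (-0.196, 14), (-0.19, 14), (-0.184, 14), (-0.178, 15), (-0.172, 14), (-0.166, 13), (-0.16, 15), (-0.154, 14), (-0.148, 15), (-0.142, 13), (-0.136, 14), (-0.13, 14), (-0.124, 14), (-0.118, 14), (-0.112, 14), (-0.106, 14), (-0.1, 15), (-0.094, 14), (-0.088, 14), (-0.082, 16), (-0.076, 69), (-0.07, 69), (-0.064, 4)]
```

The wrist camera puts the supply at (318,162), centred at (0.612, 0.235) with yaw 19.4°. The height profile from the top camera shows the upper door shut and the bay open.

```bash
python3 -c "
from h import *
plan([.612,.235],.014,-160.6,1)"
```

```text
t 8.4 pos [0.611  0.2365 0.2453] rot [-180.    -0.  -160.2] q [ 21.  21.  30. 100.  -0.   1.] F [ 0.5 -0.4  0.5] open 0.0768 grip 0.0
turn_z 0.43 shift(tool, after turn) [-0.0005 -0.0017  0.2313] per row [-0.0005 -0.0017  0.2313]
```

Emit:
{"name": "servo_tool", "arguments": {
  "moves": [
    [[0, 0, 0.4], [0, -0.002, 0.04], 90],
    [[0, 0, 0], [0, 0, 0.05], 90],
    [[0, 0, 0], [0, 0, 0.05], 90],
    [[0, 0, 0], [0, 0, 0.045], 90],
    [[0, 0, 0], [0, 0, 0.03], 90],
    [[0, 0, 0], [0, 0, 0.0165], 90],
    [[0, 0, 0], [0, 0, 0], 90],
    [[0, 0, 0], [0, 0, 0], 0],
    [[0, 0, 0], [0, 0, 0], 0],
    [[0, 0, 0], [0, 0, 0], 0],
    [[0, 0, 0], [0, 0, 0], 0]
  ],
  "force": 40
}}

```text
time: 9.5
ee_pos: [0.6125, 0.2356, 0.0158]
tcp_rot: [-180.0, 0.2, -160.4]
wrist_force: [-0.7, -1.0, 6.4]
opening: 0.0532
grasp_force: 45.8
```

Emit:
{"name": "servo_tool", "arguments": {
  "moves": [
    [[0, 0, 0], [0, 0, -0.015], 0],
    [[0, 0, 0], [0, 0, -0.035], 0],
    [[0, 0, 0], [0, 0, -0.045], 0],
    [[0, 0, 0], [0, 0, -0.045], 0],
    [[0, 0, 4.3], [0, 0, -0.02], 0],
    [[0, 0, 4.3], [0, 0, 0], 0],
    [[0, 0, 0], [0, 0, 0], 0]
  ]
}}

```text
time: 10.2
ee_pos: [0.6117, 0.2355, 0.1751]
tcp_rot: [180.0, 0.1, -169.1]
wrist_force: [0.1, 1.3, -5.8]
opening: 0.0532
grasp_force: 44.5
```

```bash
python3 -c "
from h import *
plan(bx(.540,-.155),.15,-169,9)"
```

```text
t 10.2 pos [0.6117 0.2355 0.1751] rot [ 1.800e+02  1.000e-01 -1.691e+02] q [21. 19. 20. 91.  0. 10.] F [ 0.1  1.3 -5.8] open 0.0532 grip 44.5
turn_z -0.06 shift(tool, after turn) [ 0.1053 -0.2694  0.0251] per row [ 0.0117 -0.0299  0.0028]
```

Emit:
{"name": "servo_tool", "arguments": {
  "moves": [
    [[0, 0, 0], [0.006, -0.015, 0], 0],
    [[0, 0, 0], [0.012, -0.03, 0], 0],
    [[0, 0, 0], [0.012, -0.031, 0], 0],
    [[0, 0, 0], [0.012, -0.031, 0], 0],
    [[0, 0, 0], [0.012, -0.031, 0], 0],
    [[0, 0, 0], [0.012, -0.031, 0], 0],
    [[0, 0, 0], [0.012, -0.031, 0], 0],
    [[0, 0, 0], [0.012, -0.031, 0], 0],
    [[0, 0, 0], [0.01, -0.025, 0], 0],
    [[0, 0, 0], [0.005, -0.013, 0], 0],
    [[0, 0, 0], [0, 0, 0], 0]
  ]
}}

```text
time: 11.3
ee_pos: [0.5589, -0.0505, 0.1734]
tcp_rot: [180.0, -0.1, -169.1]
wrist_force: [0.1, 1.1, -5.7]
opening: 0.0535
grasp_force: 44.4
```

Run:
```python
from h import *
plan(bx(.540,-.155),.0305,-169,1)
K,R,t=cal("wrist"); im,d=save("wrist","w2"); im,d=save("top","top2")
cv2.imwrite("pics/v3.png",np.hstack([cv2.imread("pics/w2.png")[:, 100:540],cv2.resize(cv2.imread("pics/top2.png")[120:260,335:475],(400,400))])[:, :800])
Q=cloud("top",d).reshape(-1,3); Q=Q[(Q[:,0]>.4)&(Q[:,0]<.72)]
```

```text
t 11.3 pos [ 0.5589 -0.0505  0.1734] rot [ 1.800e+02 -1.000e-01 -1.691e+02] q [ -5.   6.   5.  89.  -0. -16.] F [ 0.1  1.1 -5.7] open 0.0535 grip 44.4
turn_z -0.07 shift(tool, after turn) [-0.001   0.0012  0.1429] per row [-0.001   0.0012  0.1429]
```

View pics/v3.png

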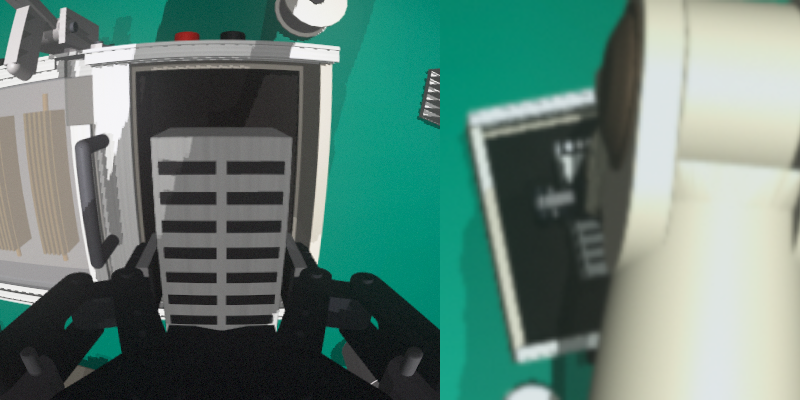

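The held supply hangs square over the bay in the wrist view, centred near (220,230) between the bay walls at x≈135 and x≈300. The lower pull at (90,200) is clear of the fingers, so I'll lower it.

Emit:
{"name": "servo_tool", "arguments": {
  "moves": [
    [[0, 0, 0], [-0.001, 0.001, 0.02], 0],
    [[0, 0, 0], [0, 0, 0.03], 0],
    [[0, 0, 0], [0, 0, 0.03], 0],
    [[0, 0, 0], [0, 0, 0.025], 0],
    [[0, 0, 0], [0, 0, 0.018], 0],
    [[0, 0, 0], [0, 0, 0.01], 0],
    [[0, 0, 0], [0, 0, 0.005], 0],
    [[0, 0, 0], [0, 0, 0.002], 0],
    [[0, 0, 0], [0, 0, 0], 0]
  ]
}}

```text
time: 12.3
ee_pos: [0.561, -0.0474, 0.0345]
tcp_rot: [-180.0, 0.1, -169.0]
wrist_force: [0.0, 0.3, -5.2]
opening: 0.0533
grasp_force: 44.3
```

Emit:
{"name": "servo_tool", "arguments": {
  "moves": [
    [[0, 0, 0], [0, 0, 0.0015], 0],
    [[0, 0, 0], [0, 0, 0.001], 0],
    [[0, 0, 0], [0, 0, 0.001], 0],
    [[0, 0, 0], [0, 0, 0], 0]
  ]
}}

```text
time: 12.7
ee_pos: [0.5606, -0.0476, 0.0303]
tcp_rot: [180.0, -0.0, -169.0]
wrist_force: [-0.2, 0.1, -5.2]
opening: 0.0533
grasp_force: 44.3
```

Emit:
{"name": "servo_tool", "arguments": {
  "moves": [
    [[0, 0, 0], [0, 0, 0.001], 0],
    [[0, 0, 0], [0, 0, 0], 0]
  ]
}}

```text
time: 12.9
ee_pos: [0.5607, -0.0476, 0.0298]
tcp_rot: [-180.0, 0.0, -169.0]
wrist_force: [-2.4, -0.0, 0.6]
opening: 0.0534
grasp_force: 44.9
```

Emit:
{"name": "servo_tool", "arguments": {
  "moves": [
    [[0, 0, 0], [0, 0, 0], 68],
    [[0, 0, 0], [0, 0, 0], 74],
    [[0, 0, 0], [0, 0, 0], 78],
    [[0, 0, 0], [0, 0, -0.005], 78],
    [[0, 0, 0], [0, 0, -0.02], 78],
    [[0, 0, 0], [0, 0, -0.04], 78],
    [[0, 0, 0], [0, 0, -0.05], 50],
    [[0, 0, 0], [0, 0, -0.05], 50],
    [[0, 0, 0], [0, 0, 0], 50]
  ]
}}

```text
time: 13.8
ee_pos: [0.5629, -0.0477, 0.2024]
tcp_rot: [-179.8, 0.6, -169.0]
wrist_force: [-1.1, 0.0, 0.0]
opening: 0.0428
grasp_force: 0.0
```

Run:
```python
from h import *
plan(bx(.540,-.2555),.095,-169,3)
K,R,t=cal("wrist"); im,d=save("wrist","w3")
v,u=np.mgrid[:400,:640]; X=(u-K[0,2])/K[0,0]; Y=(v-K[1,2])/K[1,1]; th=np.hypot(X,Y); s=np.where(th>1e-6,np.tan(np.minimum(th,1.4))/np.maximum(th,1e-6),1)
P=(np.stack([X*s*d,Y*s*d,d],-1)-t)@R
XX=P[...,:2]@EX; YY=P[...,:2]@EY
m=(d>0)&(P[...,2]>.05)&(P[...,2]<.064)&(abs(XX-.54)<.09)&(abs(YY+.155)<.06)
q=P[m]; print(len(q),cv2.minAreaRect((q[:,:2]*1000).astype(np.float32)))
c,_,_,_=np.linalg.lstsq(np.c_[q[:,:2],np.ones(len(q))],q[:,2],rcond=None); print("plane",c.round(4),np.median(q[:,2]))
m=(d>0)&(P[...,2]>.108)&(P[...,2]<.125)&(abs(XX-.54)<.06)&(abs(YY+.26)<.05); print("pull Y",np.percentile(YY[m],[5,50,95]).round(4),"X",np.percentile(XX[m],[5,95]).round(3),np.median(P[m][:,2]))
```

```text
t 13.8 pos [ 0.5629 -0.0477  0.2024] rot [-179.8    0.6 -169. ] q [ -5.   6.   8.  91.  -0. -16.] F [-1.1  0.   0. ] open 0.0428 grip 0.0
turn_z 0.0 shift(tool, after turn) [ 0.0034 -0.1012  0.1074] per row [ 0.0011 -0.0337  0.0358]
6074 ((562.2282104492188, -48.64033508300781), (119.06352233886719, 54.19557189941406), 11.055733680725098)
plane [-0.0058 -0.0022  0.0608] 0.05774053261577415
pull Y [-0.2604 -0.2545 -0.2508] X [0.494 0.583] 0.11591742886515369
```

View pics/w3.png

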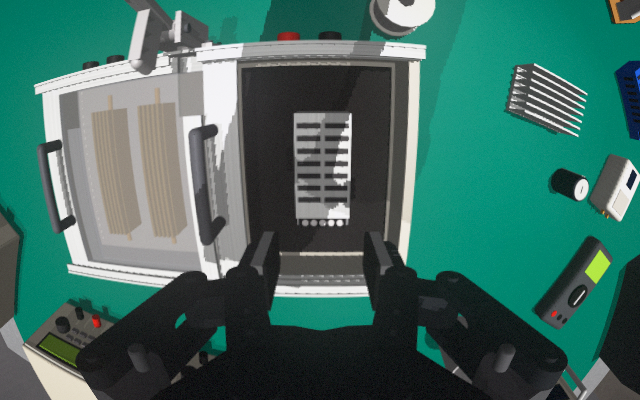

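The supply stands flat at (322,170) in the picture, with its top at 57.7 mm and its axis in line with the box. The lower pull is at (203,185). Next I'll shut the lower door.

Emit:
{"name": "servo_tool", "arguments": {
  "moves": [
    [[0, 0, 0], [0.003, -0.034, 0.0], 50],
    [[0, 0, 0], [0, -0.034, 0], 50],
    [[0, 0, 0], [0, -0.033, 0.01], 50],
    [[0, 0, 0], [0, 0, 0.03], 50],
    [[0, 0, 0], [0, 0, 0.035], 50],
    [[0, 0, 0], [0, 0, 0.025], 50],
    [[0, 0, 0], [0, 0, 0.0075], 50],
    [[0, 0, 0], [0, 0, 0], 0],
    [[0, 0, 0], [0, 0, 0], 0],
    [[0, 0, 0], [0, 0, 0], 0],
    [[0, 0, 0], [0, 0, 0], 0]
  ],
  "force": 40
}}

```text
time: 14.95
ee_pos: [0.5775, -0.1474, 0.0881]
tcp_rot: [-180.0, 0.1, -169.0]
wrist_force: [-1.4, 0.2, 2.3]
opening: 0.0109
grasp_force: 39.2
```

Emit:
{"name": "servo_tool", "arguments": {
  "moves": [
    [[0, 0, 0], [0, 0.008, 0], 0],
    [[0, 0, 0], [0, 0.016, 0], 0],
    [[0, 0, 0], [0, 0.016, 0], 0],
    [[0, 0, 0], [0, 0.016, 0], 0],
    [[0, 0, 0], [0, 0.016, 0], 0],
    [[0, 0, 0], [0, 0.016, 0], 0],
    [[0, 0, 0], [0, 0.016, 0], 0],
    [[0, 0, 0], [0, 0.016, 0], 0],
    [[0, 0, 0], [0, 0.016, 0], 0],
    [[0, 0, 0], [0, 0.01, 0], 0],
    [[0, 0, 0], [0, 0.004, 0], 0],
    [[0, 0, 0], [0, 0, 0], 0]
  ]
}}

```text
time: 16.15
ee_pos: [0.5485, 0.0015, 0.0881]
tcp_rot: [180.0, 0.1, -168.9]
wrist_force: [-1.2, 2.9, 6.1]
opening: 0.0111
grasp_force: 39.7
```

Emit:
{"name": "servo_tool", "arguments": {
  "moves": [
    [[0, 0, 0], [0, 0.002, 0], 0],
    [[0, 0, 0], [0, 0.001, 0], 0],
    [[0, 0, 0], [0, 0, 0], 0]
  ]
}}

```text
time: 16.45
ee_pos: [0.5481, 0.0032, 0.0881]
tcp_rot: [-179.9, 0.1, -169.0]
wrist_force: [-0.2, -3.5, 5.9]
opening: 0.0109
grasp_force: 39.7
```

Emit:
{"name": "servo_tool", "arguments": {
  "moves": [
    [[0, 0, 0], [0, 0.0015, 0], 0],
    [[0, 0, 0], [0, 0, 0], 0]
  ]
}}

```text
time: 16.65
ee_pos: [0.5481, 0.0032, 0.0881]
tcp_rot: [-179.8, 0.1, -169.1]
wrist_force: [0.9, -10.2, 3.9]
opening: 0.0104
grasp_force: 39.8
```

Emit:
{"name": "servo_tool", "arguments": {
  "moves": [
    [[0, 0, 0], [0, 0.0015, 0], 0],
    [[0, 0, 0], [0, 0, 0], 0]
  ]
}}

```text
time: 16.85
ee_pos: [0.5481, 0.0033, 0.0881]
tcp_rot: [-179.6, 0.1, -169.1]
wrist_force: [2.1, -19.0, 3.5]
opening: 0.0106
grasp_force: 40.0
```

Emit:
{"name": "servo_tool", "arguments": {
  "moves": [
    [[0, 0, 0], [0, -0.003, 0], 0],
    [[0, 0, 0], [0, 0, 0], 45],
    [[0, 0, 0], [0, 0, 0], 45],
    [[0, 0, 0], [0, 0, -0.03], 45],
    [[0, 0, 0], [0, -0.02, -0.05], 45],
    [[0, 0, 0], [0, -0.03, -0.05], 0],
    [[0, 0, 0], [0, -0.03, -0.03], 0],
    [[0, 0, 0], [0, 0, 0], 0]
  ]
}}

```text
time: 17.65
ee_pos: [0.5634, -0.0722, 0.2405]
tcp_rot: [-179.9, 0.3, -169.1]
wrist_force: [0.7, 0.3, -0.8]
opening: 0.0001
grasp_force: 0.0
```

Run:
```python
from h import *
plan(bx(.37,-.279),.185,-169,6)
for c in ("side","top"):
    im,d=save(c,c+"3"); P=cloud(c,d)
    for n in ("lower_pull","upper_pull","lever_grip","lever_pivot"):
        for r in mark_of(n,c)[:1]:
            q=w(c,r["xyz"]); print(c,n,round(r["score"],2),q.round(4),"box",np.round([q[:2]@EX,q[:2]@EY],4))
    XX=P[...,:2]@EX; YY=P[...,:2]@EY; Z=P[...,2]
    for y0 in (-.10,-.452):
        m=(d>0)&(Z>.105)&(Z<.125)&(abs(XX-.54)<.05)&(abs(YY-y0)<.04)
        if m.sum()>10: print(c,y0,m.sum(),np.percentile(YY[m],[5,50,95]).round(4))
    print([(round(float(y),3),int(1000*np.median(Z[(abs(XX-.48)<.012)&(abs(YY-y)<.003)]))) for y in np.r_[np.arange(-.49,-.45,.006),np.arange(-.29,-.24,.006),np.arange(-.13,-.06,.006)] if ((abs(XX-.48)<.012)&(abs(YY-y)<.003)).any()])
```

```text
t 17.65 pos [ 0.5634 -0.0722  0.2405] rot [-179.9    0.3 -169.1] q [ -7.   7.  14.  96.  -0. -18.] F [ 0.7  0.3 -0.8] open 0.0001 grip 0.0
turn_z -0.11 shift(tool, after turn) [ 0.1693 -0.1006  0.0555] per row [ 0.0282 -0.0168  0.0093]
side lower_pull 0.59 [5.462e-01 3.000e-04 1.118e-01] box [ 0.5363 -0.1039]
side upper_pull 0.94 [ 0.615  -0.3368  0.1145] box [ 0.5394 -0.4479]
side lever_grip 0.55 [ 0.4323 -0.1992  0.1853] box [ 0.3863 -0.278 ]
side lever_pivot 0.59 [ 0.4534 -0.1926  0.111 ] box [ 0.4083 -0.2756]
side -0.1 140 [-0.1041 -0.0976 -0.0944]
side -0.452 62 [-0.4537 -0.4472 -0.4424]
[(-0.478, 81), (-0.472, 81), (-0.466, 81), (-0.46, 81), (-0.454, 83), (-0.29, 81), (-0.284, 79), (-0.278, 83), (-0.272, 81), (-0.266, 73), (-0.26, 71), (-0.254, 69), (-0.248, 70), (-0.242, 69), (-0.13, 70), (-0.124, 69), (-0.118, 69), (-0.112, 70), (-0.106, 71), (-0.1, 79), (-0.094, 71), (-0.088, 71), (-0.082, 69), (-0.076, 69), (-0.07, 39), (-0.064, 35)]
top lever_grip 0.46 [0.5103 0.292  0.0025] box [0.5567 0.1893]
top lever_pivot 0.65 [4.918e-01 4.150e-01 2.000e-04] box [0.562  0.3135]
top -0.1 170 [-0.1069 -0.101  -0.0963]
[(-0.49, 68), (-0.484, 71), (-0.478, 82), (-0.472, 82), (-0.466, 83), (-0.13, 691), (-0.124, 688), (-0.118, 695), (-0.112, 694), (-0.106, 680), (-0.1, 655), (-0.094, 71), (-0.088, 69), (-0.082, 70), (-0.076, 70), (-0.07, 70), (-0.064, 5)]
```

Emit:
{"name": "servo_tool", "arguments": {
  "moves": [
    [[0, 0, 0], [0.034, 0, -0.01], 0],
    [[0, 0, 0], [0.045, 0, 0], 0],
    [[0, 0, 0], [0.045, 0, 0], 0],
    [[0, 0, 0], [0.045, 0, 0], 0],
    [[0, 0, 0], [0.025, -0.03, 0], 0],
    [[0, 0, 0], [0, -0.04, 0], 0],
    [[0, 0, 0], [0, -0.03, 0.015], 0],
    [[0, 0, 0], [0, 0, 0.03], 0],
    [[0, 0, 0], [0, 0, 0.03], 0],
    [[0, 0, 0], [0, 0, 0.01], 0],
    [[0, 0, 0], [0, 0, 0], 0]
  ]
}}

```text
time: 19.25
ee_pos: [0.3899, -0.2047, 0.1601]
tcp_rot: [179.9, -0.1, -169.0]
wrist_force: [0.4, 0.2, 0.5]
opening: -0.0
grasp_force: 0.0
```

Run:
```python
from h import *
plan(bx(.391,-.278),.165,-169,1)
im,d=save("side","side4")
P=cloud("side",d); XX=P[...,:2]@EX; YY=P[...,:2]@EY
cv2.imwrite("pics/v5.png",cv2.resize(cv2.imread("pics/side4.png")[60:240,260:500],(800,600)))
```

```text
t 19.25 pos [ 0.3899 -0.2047  0.1601] rot [ 1.799e+02 -1.000e-01 -1.690e+02] q [-28. -11. -13.  88.   0. -39.] F [0.4 0.2 0.5] open -0.0 grip 0.0
turn_z 0.02 shift(tool, after turn) [-0.0473 -0.0027 -0.0049] per row [-0.0473 -0.0027 -0.0049]
```

View pics/v5.png

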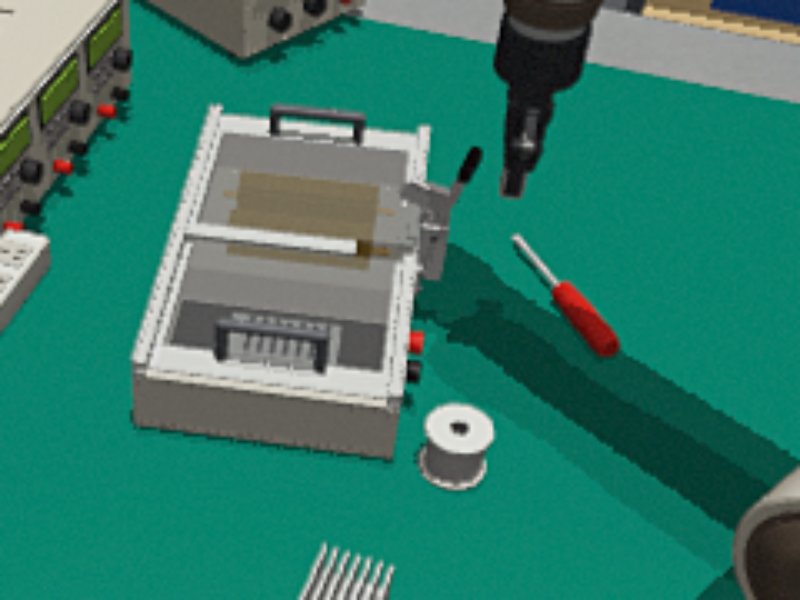

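The side view shows both doors shut, with the supply beneath the lower one. The closed fingers at (515,185) stand in front of the lever grip at (465,165), in line with it.

Emit:
{"name": "servo_tool", "arguments": {
  "moves": [
    [[0, 0, 0], [-0.015, -0.0025, -0.002], 0],
    [[0, 0, 0], [-0.016, 0, -0.002], 0],
    [[0, 0, 0], [-0.016, 0, -0.002], 0],
    [[0, 0, 0], [-0.017, 0, -0.003], 0],
    [[0, 0, 0], [-0.017, 0, -0.003], 0],
    [[0, 0, 0], [-0.0085, 0, 0.0045], 0],
    [[0, 0, 0], [-0.0085, 0, 0.0045], 0],
    [[0, 0, 0], [-0.007, 0, 0.007], 0],
    [[0, 0, 0], [-0.007, 0, 0.007], 0],
    [[0, 0, 0], [0, 0, 0], 0]
  ]
}}

```text
time: 20.3
ee_pos: [0.5009, -0.1859, 0.1485]
tcp_rot: [179.9, -0.1, -169.0]
wrist_force: [0.5, -0.4, -0.2]
opening: -0.0001
grasp_force: 0.0
```

Emit:
{"name": "servo_tool", "arguments": {
  "moves": [
    [[0, 0, 0], [-0.006, 0, 0.008], 0],
    [[0, 0, 0], [-0.006, 0, 0.009], 0],
    [[0, 0, 0], [-0.003, 0, 0.005], 0],
    [[0, 0, 0], [0, 0, 0.004], 0],
    [[0, 0, 0], [0, 0, 0], 0]
  ]
}}

```text
time: 20.8
ee_pos: [0.5155, -0.1833, 0.1234]
tcp_rot: [180.0, -0.0, -169.0]
wrist_force: [-0.6, 0.0, -0.2]
opening: -0.0001
grasp_force: 0.0
```

Run:
```python
from h import *
plan(bx(.475,-.278),.118,-169,1)
im,d=save("side","side5")
cv2.imwrite("pics/v6.png",cv2.resize(cv2.imread("pics/side5.png")[80:200,290:450],(800,600)))
```

```text
t 20.8 pos [ 0.5155 -0.1833  0.1234] rot [ 180.   -0. -169.] q [-20.   4.  -3.  83.   0. -31.] F [-0.6  0.  -0.2] open -0.0001 grip 0.0
turn_z 0.01 shift(tool, after turn) [-0.0039  0.0003  0.0054] per row [-0.0039  0.0003  0.0054]
```

View pics/v6.png

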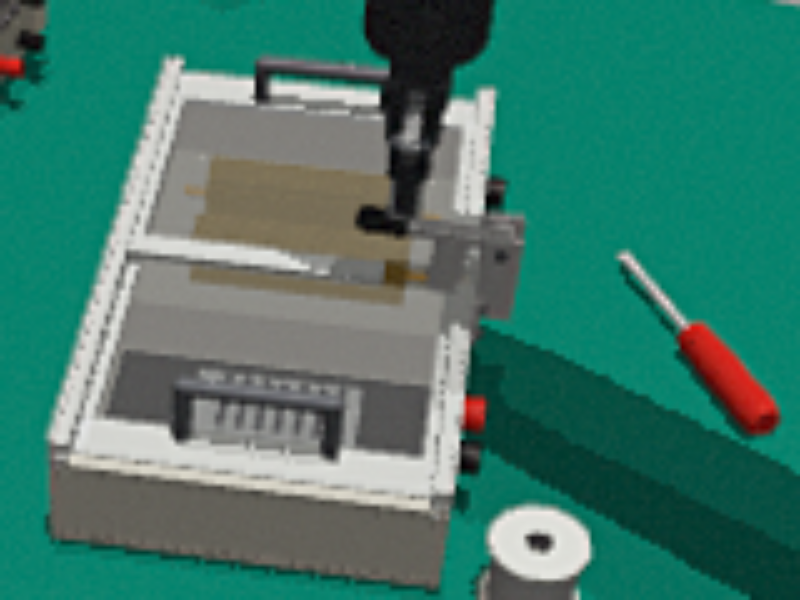

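The lever, pivot near (505,230) and grip at (380,218), lies almost flat under the fingers. Now I'll press it the last millimetres.

Emit:
{"name": "servo_tool", "arguments": {
  "moves": [
    [[0, 0, 0], [-0.004, 0, 0.002], 0],
    [[0, 0, 0], [0, 0, 0.002], 0],
    [[0, 0, 0], [0, 0, 0.001], 0],
    [[0, 0, 0], [0, 0, 0], 0]
  ]
}}

```text
time: 21.25
ee_pos: [0.5196, -0.1827, 0.119]
tcp_rot: [-180.0, 0.0, -169.0]
wrist_force: [0.3, -0.0, -0.6]
opening: -0.0001
grasp_force: 0.0
```

Emit:
{"name": "servo_tool", "arguments": {
  "moves": [
    [[0, 0, 0], [0, 0, 0.001], 0],
    [[0, 0, 0], [0, 0, 0.001], 0],
    [[0, 0, 0], [0, 0, 0], 0]
  ]
}}

```text
time: 21.55
ee_pos: [0.5197, -0.1827, 0.1178]
tcp_rot: [-180.0, 0.0, -169.0]
wrist_force: [-1.3, 0.9, 5.6]
opening: 0.0004
grasp_force: 2.9
```

Emit:
{"name": "servo_tool", "arguments": {
  "moves": [
    [[0, 0, 0], [0, 0, 0.001], 0],
    [[0, 0, 0], [0, 0, 0.001], 0],
    [[0, 0, 0], [0, 0, 0], 0]
  ]
}}

```text
time: 21.85
ee_pos: [0.5198, -0.1827, 0.1174]
tcp_rot: [-179.9, 0.1, -169.0]
wrist_force: [-6.1, 2.1, 16.7]
opening: 0.0001
grasp_force: 8.3
```

Emit:
{"name": "servo_tool", "arguments": {
  "moves": [
    [[0, 0, 0], [0, 0, -0.005], 0],
    [[0, 0, 0], [0, 0, -0.03], 0],
    [[0, 0, 0], [0, 0, -0.05], 0],
    [[0, 0, 0], [0.03, -0.02, -0.04], 0],
    [[0, 0, 0], [0.04, -0.03, 0], 0],
    [[0, 0, 0], [0.04, -0.03, 0], 0],
    [[0, 0, 0], [0.04, -0.03, 0], 0],
    [[0, 0, 0], [0.03, -0.035, 0], 0],
    [[0, 0, 0], [0, -0.04, 0], 0],
    [[0, 0, 0], [0, -0.03, 0], 0],
    [[0, 0, 0], [0, 0, 0], 0]
  ]
}}

```text
time: 22.95
ee_pos: [0.3854, -0.4291, 0.2355]
tcp_rot: [179.9, -0.1, -169.2]
wrist_force: [0.6, -0.1, -0.6]
opening: 0.0002
grasp_force: 0.0
```

Run:
```python
from h import *
o=get_obs(); print(o["time"],o["ee_pos"],o["wrist_force"])
for c in ("top","side"):
    im,d=save(c,c+"6"); P=cloud(c,d); XX=P[...,:2]@EX; YY=P[...,:2]@EY; Z=P[...,2]
    for y0 in (-.10,-.452):
        m=(d>0)&(Z>.105)&(Z<.125)&(abs(XX-.54)<.05)&(abs(YY-y0)<.04)
        if m.sum()>10: print(c,y0,m.sum(),np.percentile(YY[m],[5,50,95]).round(4))
    for x0 in (.45,.47,.485,.495):
        m=(d>0)&(abs(XX-x0)<.005)&(abs(YY+.278)<.006); print(c,x0,np.percentile(Z[m],[20,50,80]).round(4) if m.any() else None)
    m=(d>0)&(abs(XX-.53)<.2)&(abs(YY+.277)<.03)&(Z>.13)&(Z<.22); print("high pts",m.sum())
t=cv2.imread("pics/top6.png"); s=cv2.imread("pics/side6.png")
cv2.imwrite("pics/v7.png",np.hstack([cv2.resize(t[120:260,335:525],(400,400)),cv2.resize(s[80:230,280:450],(400,400))]))
```

```text
22.95 [ 0.38536957 -0.4291348   0.23550298] [ 0.639196   -0.05949622 -0.64087244]
top -0.1 168 [-0.1069 -0.1013 -0.0965]
top -0.452 185 [-0.4552 -0.4492 -0.4453]
top 0.45 [0.1141 0.1157 0.1166]
top 0.47 [0.1156 0.1174 0.1185]
top 0.485 [0.1073 0.1175 0.1195]
top 0.495 [0.0959 0.1177 0.1193]
high pts 0
side -0.1 143 [-0.1037 -0.0979 -0.0943]
side -0.452 97 [-0.4531 -0.4473 -0.4424]
side 0.45 [0.0795 0.1117 0.1145]
side 0.47 [0.0825 0.1162 0.1177]
side 0.485 [0.0827 0.0862 0.1168]
side 0.495 [0.0815 0.0826 0.1157]
high pts 0
```

View pics/v7.png

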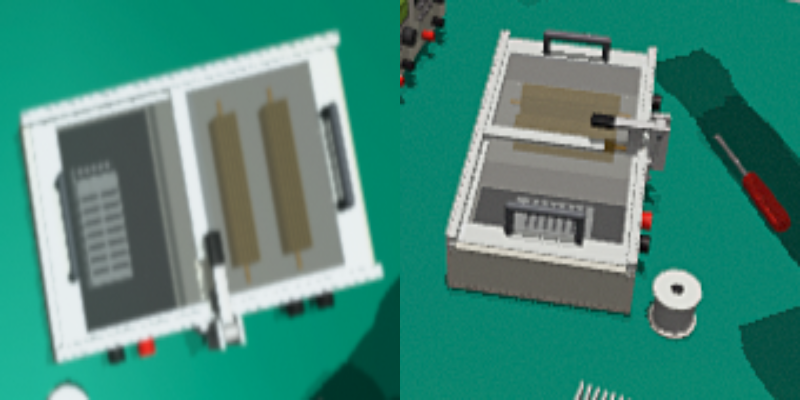

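The crops show both doors closed with no gap at either end. The lever lies flat in the middle (grip at (213,245) in the left one, top at 117.5 mm) and the supply is in the left bay. The robot is clear, so I'll hand in.

```bash
python3 -c "
from workcell import *
print(job_done())"
```

```text
the job is handed in; nothing more can be done
None
```

The slotted power supply stands flat in the left-hand bay, both doors are shut, the cam lever is locked down flat, and the job was handed in at about 23 s on the robot's clock.

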